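# Load the run-in stand

## Robot

A 6-joint arm with a two-finger parallel gripper is mounted at the origin on the work surface. World frame = base frame: x ahead of the robot, y to its left, z up, the work surface at z = 0. Lengths are in mm, angles in rad, forces in N, time in s.
With the tool pointing down it reaches from about 275 to 750 mm from the base axis. Payload 10.2 kg.
Tool frame: the origin (TCP) lies at the very end of the fingers, on their centre line; the grasp point (between the pads) lies 19 mm behind it (manip.tcp_to_grasp is the distance from the TCP to the grasp point, in mm); x points along the fingers, z is the direction in which the jaws open and shut, and the axes are right-handed (so a half turn about x gives the same grasp; the last joint's range is limited). The gripper opens to 88 mm and grips with 3 to 60 N. Pads are 18 mm wide; open, the fingers measure 123 mm over their backs; the gripper's body (75 mm by 187 mm) begins 45 mm behind the grasp point.
Start: joints at [-1.531, 0.313, 1.498, -0, 1.331, -0.223], TCP at [136.374, -506.985, 238.72] pointing down, gripper open.
Joint ranges: [-2.94, 2.94], [-0.97, 2.17], [0.19, 2.56], [-1.23, 4.37], [0.02, 3.11], [-2.88, 2.88]. Speed limits (rad/s): [2.39, 2.39, 3.01, 3.14, 3.14, 3.14].

## Interface

Orientations are given as a unit quaternion [x, y, z, w].
In Python, from station import manip gives the robot as it stands.
- The arm moves only by the tool step_arm, never from a script. Its argument "steps" is a list of rows, each a list of 7 numbers: the shift along the tool's x, y, z scaled (see below), then the turn, a rotation vector about the tool's x, y, z scaled (see below), then the finger opening in mm, from 0 to 88.1. A call has 1 to 12 rows; each row shifts and turns the commanded pose from where the row before left it, along the tool's axes as they then stand; what a row does not reach is not made up. The controller multiplies each number of a shift by 0.05 m and each number of a turn by 0.12 rad. A row lasts 1/10 s, in which the tool goes at most 50 mm and 8.59 degrees, less where a joint would pass 70% of its speed; a pose out of reach is approached as far as the arm can. A call with a number of a shift or a turn outside -1 to 1 is refused whole. A call with a gripper value outside its range is refused whole. The fingers move at their own pace and stop on an object; "newtons" is the grip in N (left out, the last holds). Time passes only in rows, so rows that do not move let the fingers close. It gives the time, the measured TCP pose, the force and the opening at its end, in the units of the state.
- manip.read_state(): the state, without advancing time (a new reading comes with each control period).
- manip.grab_frame(name): name is "scene" or "side" or "wrist"; returns a dict with "frame" (480x640x3 uint8, red, green, blue), "intrinsics" (3x3 intrinsics, pixels), "k1" (the pictures are not rectified: a ray, as slopes to the right and down, at radius r is drawn at 1 + k1 r^2 times it, then the intrinsics apply), "R" (3x3) and "t" (3): a world point X has camera coordinates R X + t; the wrist camera has in their place "hand_eye" (4x4, takes a point from camera to tool coordinates, whose origin is the TCP and whose axes are the tool frame's). Camera axes: x right, y down, z forward; pixel columns grow to the right and rows downward; lengths in mm; the calibration is good to about 2 mm. A picture is of the moment at which its call begins: read the wrist's pose just before it. There is no depth.
- manip.finish_job(): hands the job in, once; it reports no verdict.
The state is a dict: "t": time; "joints": joint angles; "joint_velocities": joint speeds; "joint_efforts": joint torques, N m; "position": TCP position; "tcp_rot": TCP orientation; "force": force on the tool from outside, world axes, zero at the start; "moment": the same for the moment, N m; "opening": finger opening in mm.
Only numpy, scipy, OpenCV 4.12 (cv2) and the standard library are available. Lean on these libraries where they do the work, as an engineer would, in place of code of your own. Each camera call takes 0.05 s, during which the arm holds its last target. There are 200 camera calls.

## Task

Load the run-in stand with the two small motors standing on the rubber mat: bring each in upright through the open front, its yellow shaft in the L-shaped slot of the guard plate and its body under the plate, then round the corner into the side arm. First the small square motor goes fully home at the blind end of the slot, its sides in line with the stand; then the small round motor is drawn up close behind it in the side arm, less than a finger's width (15 mm) between their bodies. Both stand upright and free on the stand's base plate at the end; do not tip them over, and leave the two large motors, the oil bottle, the mug and the tools where they are.

Things in the scene. Friction and masses are not known exactly. Their poses are not given: they have to be found in the camera images.
- square_motor: small grey square gear motor, to be loaded: body 60 x 60 mm, 66 mm high, with a round yellow-sleeved shaft of 16 mm diameter (a steel boss of 18 mm diameter round its lowest 3 mm) standing 53 mm up from the middle of its top (119 mm overall), about 0.7 kg. Origin: centre of the underside; z up along the shaft, x and y square to its sides. Grip it by the shaft
- round_motor: small grey round motor, to be loaded: cylindrical body 62 mm in diameter, 66 mm high, the same shaft (16 mm diameter, 53 mm tall, top at 119 mm), about 0.7 kg. Origin: centre of the underside; z up along the shaft
- stand: fixed run-in stand; origin at the centre of its underside, open front towards -x, z up. Base plate 150 (x) x 250 (y) x 5 mm. Steel guard plate of the same outline, underside 83, top 88 mm up, on 12 mm square posts at x +-67, y +-118 mm; L-shaped slot 26 mm wide in it (see points). Open sides between the posts. Blue control box 60 mm high fixed behind (x 77 to 117, y -25 to 85 mm)
- slot_mouth (a point): middle of the slot's open mouth at the guard plate's front edge, at the plate's top: stand x -75, y -70, z 88 mm; axes as the stand's. The slot's entry leg runs from here along +x
- slot_corner (a point): where the centre lines of the entry leg and the side arm cross, at the plate's top: stand x 15, y -70, z 88 mm; axes as the stand's. The side arm runs from here along +y
- slot_end (a point): middle of the side arm's square blind end, at the plate's top: stand x 15, y 83, z 88 mm; a shaft touching this end has its axis 8 mm before it (stand y 75); axes as the stand's
- mat: fixed black rubber mat 290 x 290 x 4 mm on which the motors and the bottle stand; origin at the centre of its underside
- big_motor_a: large square gear motor, bystander: body 84 x 84 x 76 mm, yellow shaft 16 mm diameter up to 126 mm; origin at the centre of the underside, z up
- big_motor_b: a second large square gear motor like big_motor_a, bystander; origin at the centre of the underside, z up
- oil_bottle: slim white bottle, 36 mm diameter, 150 mm tall, bystander among the motors; origin at the centre of the underside
- mug: orange mug, 76 mm diameter, 90 mm tall, bystander; origin at the centre of the underside
- wrench: steel wrench 180 mm long lying on the table, bystander; x along its length
- screwdriver: screwdriver with a red handle, 190 mm long, lying on the table, bystander; x along its length
Things that resemble listed ones, but are neither listed nor needed, are in the scene too. Leave any blue or green look-alike of the round_motor alone.

How it is judged:
By the outcome, as a careful person would: the job done as asked, in the order asked, and still so for the second after the job is handed in, with the robot touching nothing.
It also fails if it takes over 72 s, if anything falls off the work surface, if the arm or the gripper's body presses on something with over 40 N, if the wrist force passes 120 N, or if a joint passes its speed limit or range.

## Working session

There is one attempt and no reset: what is moved stays moved. The work goes in short steps, Python scripts to look and compute and a tool call to move; the robot and the scene stay as the last step left them, time stands still between calls to the robot, and variables do not carry over. Pictures are saved under pics/ and viewed, about 8 in all and at most 12, crops included, and the job is handed in when it is done.

Besides the shell and the picture viewer there is one more tool, called as name(argument=value, ...), one argument or row to a line, values as JSON. step_arm: Moves the arm, as the interface text tells. Shifts and turns lie within -1 to 1; 1 stands for 0.05 m of shift or 0.12 rad of turn. Its arguments: {"type":"object","properties":{"steps":{"type":"array"},"newtons":{"type":"number"}},"required":["steps"]}

```bash
mkdir -p pics; ls
cat > h.py <<'E'
import numpy as np, cv2, pickle
from scipy.spatial.transform import Rotation as Ro
from station import manip
def grab(n,f):
    s=manip.read_state(); d=manip.grab_frame(n); d['s']=s
    cv2.imwrite('pics/'+f+'.png',cv2.cvtColor(d['frame'],cv2.COLOR_RGB2BGR)); pickle.dump(d,open('pics/'+f+'.pkl','wb')); return d
def load(f): return pickle.load(open('pics/'+f+'.pkl','rb'))
def RT(d):
    if 'R' in d: return np.array(d['R']),np.array(d['t'])
    H=np.array(d['hand_eye']); s=d['s']; T=np.eye(4); T[:3,:3]=Ro.from_quat(s['tcp_rot']).as_matrix(); T[:3,3]=s['position']
    M=np.linalg.inv(T@H); return M[:3,:3],M[:3,3]
def ray(d,u,v):
    K=np.array(d['intrinsics']); R,t=RT(d)
    p=cv2.undistortPoints(np.array([[[u,v]]],float),K,np.array([d['k1'],0,0,0.]))[0,0]
    return -R.T@t, R.T@np.array([p[0],p[1],1])
def onz(d,u,v,z):
    c,r=ray(d,u,v); return c+r*(z-c[2])/r[2]
def proj(d,P):
    R,t=RT(d); return cv2.projectPoints(np.array(P,float).reshape(-1,1,3),cv2.Rodrigues(R)[0],t,np.array(d['intrinsics']),np.array([d['k1'],0,0,0.]))[0][:,0]
def tri(obs):
    A=np.zeros((3,3));b=np.zeros(3)
    for d,u,v in obs:
        c,r=ray(d,u,v); r/=np.linalg.norm(r); M=np.eye(3)-np.outer(r,r); A+=M;b+=M@c
    return np.linalg.solve(A,b)
E
python3 - <<'E'
from h import *
for n in ['scene','side','wrist']:
    d=grab(n,n); R,t=RT(d); print(n,(-R.T@t).round(),R.round(2).tolist(),d['k1'])
print(manip.read_state())
a=[cv2.imread(f'pics/{n}.png') for n in ['side','wrist']]
cv2.imwrite('pics/sw.png',cv2.resize(np.vstack(a),(600,900))[:,:])
E
```

```text
pics
scene [1824.  519.  962.] [[-0.37, 0.93, 0.01], [0.5, 0.21, -0.84], [-0.78, -0.31, -0.54]] 0.01888182119754536
side [193. 569. 895.] [[-0.86, -0.5, 0.01], [-0.39, 0.67, -0.63], [0.31, -0.55, -0.77]] -0.1000652649541606
wrist [ 204. -490.  384.] [[0.26, -0.97, -0.0], [-0.93, -0.25, 0.27], [-0.26, -0.07, -0.96]] -0.014200240210335148
{'t': 0.15, 'joints': array([-1.53141408e+00,  3.13320705e-01,  1.49822296e+00, -1.53108146e-05,
        1.33098788e+00, -2.23394550e-01]), 'joint_velocities': array([-0.00056734, -0.00263088, -0.00303735,  0.00115884,  0.00205411,
       -0.00055944]), 'joint_efforts': array([ 6.51262799e-04, -4.02302456e+01, -2.52318817e+01,  6.93857926e-02,
        3.43544490e-02, -7.92292371e-05]), 'position': array([ 136.35606052, -506.80651589,  238.30783783]), 'tcp_rot': array([ 0.43043599,  0.56141276, -0.42993212,  0.56098034]), 'force': array([-0.53862458,  0.67659941, -0.84943853]), 'moment': array([0.00342346, 0.0379245 , 0.02586501]), 'opening': 88.54515172370765}
```

View pics/scene.png

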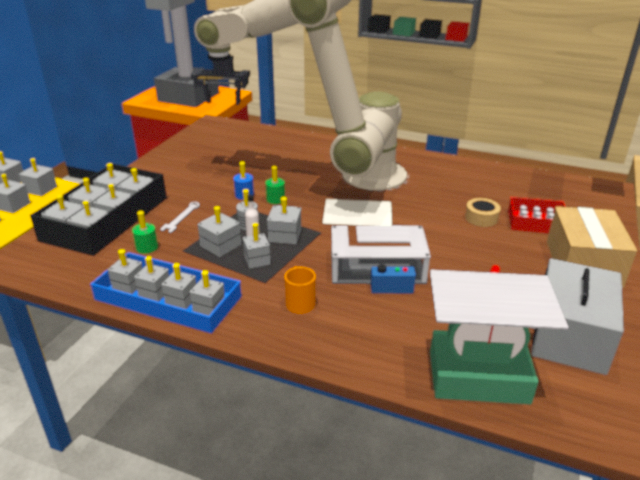

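View pics/side.png

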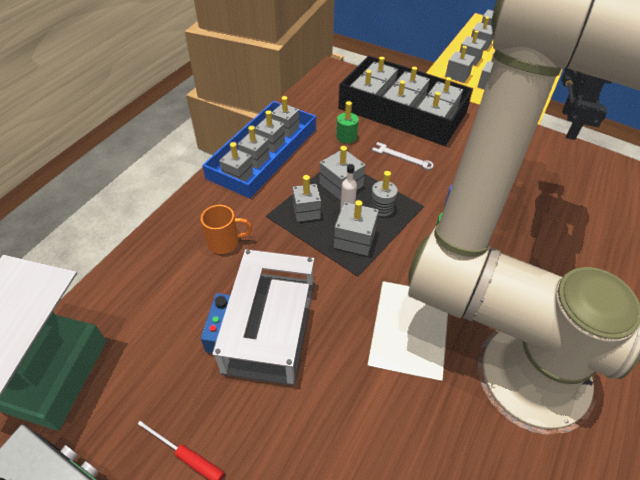

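The side view shows the mat with the small square motor at (307,200), the round one at (384,195), the large ones at (342,170) and (356,228), and the bottle at (348,190). The stand is at (265,320), with its slot mouth towards the arm side. I'll enlarge it to measure.

Run:
```python
from h import *
a=cv2.imread('pics/side.png'); b=cv2.imread('pics/scene.png')
A=cv2.resize(a[140:280,260:430],None,fx=4.5,fy=4.5,interpolation=3)[:600]
cv2.imwrite('pics/c1.png',A[:, :765])
B=cv2.resize(b[180:280,180:320],None,fx=4,fy=4,interpolation=3)
C=cv2.resize(a[240:390,200:330],None,fx=4,fy=4,interpolation=3)
cv2.imwrite('pics/c2.png',C)
D=np.zeros((600,800,3),np.uint8)
B=cv2.resize(b[180:280,180:320],None,fx=5.7,fy=5.7,interpolation=3)
cv2.imwrite('pics/c3.png',B)
for f in ('side','scene'):
    d=load(f); print(f,[onz(d,*p,88).round() for p in ([(250,252),(312,260),(297,363),(217,352)] if f=='side' else [(333,228),(424,228),(428,263),(333,260)])])
```

```text
side [array([632.,  89.,  88.]), array([507.,  40.,  88.]), array([411., 256.,  88.]), array([549., 313.,  88.])]
scene [array([518.,  39.,  88.]), array([423., 272.,  88.]), array([582., 321.,  88.]), array([661.,  93.,  88.])]
```

View pics/c1.png

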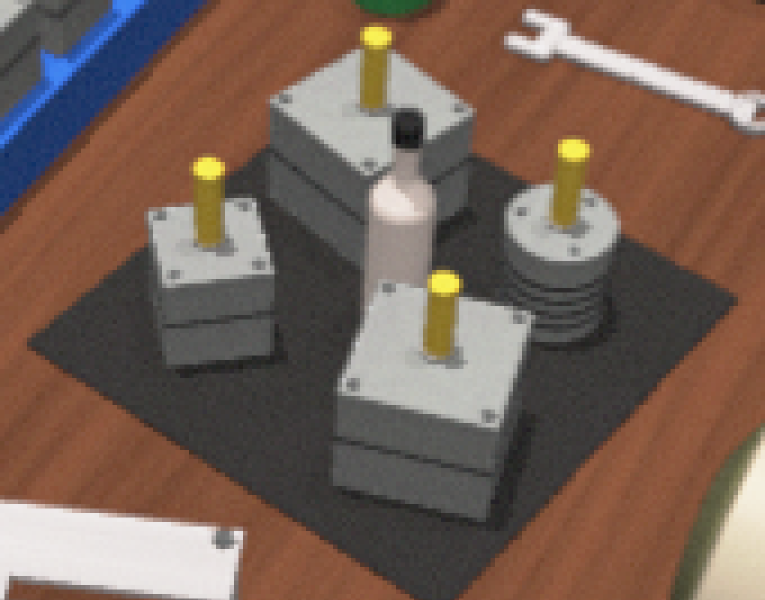

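View pics/c2.png

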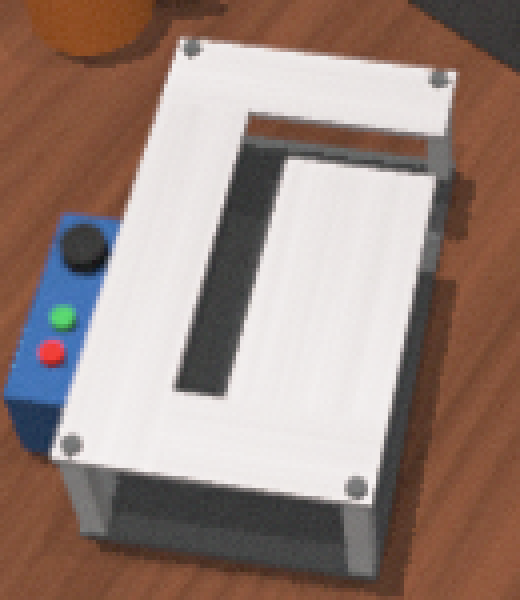

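View pics/c3.png

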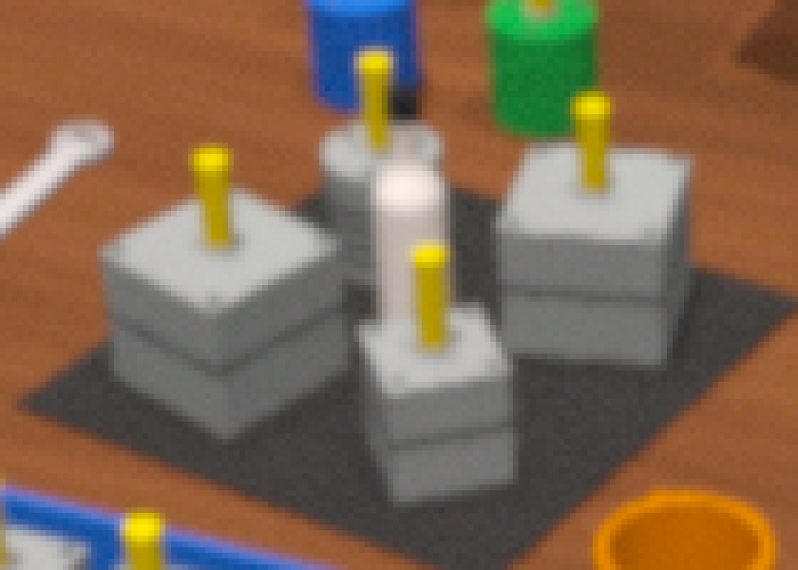

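```bash
cat > m.py <<'E'
from h import *
from scipy.optimize import least_squares
s=load('side'); c=load('scene')
f1=lambda p:(260+(p[0]+.5)/4.5-.5,140+(p[1]+.5)/4.5-.5)
f2=lambda p:(200+(p[0]+.5)/4-.5,240+(p[1]+.5)/4-.5)
f3=lambda p:(180+(p[0]+.5)/5.7-.5,180+(p[1]+.5)/5.7-.5)
for n,a,b,h in [('sq',(208,168),(430,253),123),('rd',(573,150),(375,60),123),('bigW',(376,38),(211,157),130),('bigN',(444,284),(592,103),130)]:
    print(n,tri([(s,*f1(a)),(c,*f3(b))]).round(1),onz(s,*f1(a),h).round(1),onz(c,*f3(b),h).round(1))
print('bottle top',onz(s,*f1((408,118)),154).round(), 'bottle scene', )
P=[onz(s,*f1(p),70)[:2] for p in [(148,210),(257,200),(273,278),(160,285)]]
print('sq top',np.round(P,1).tolist(),np.mean(P,0).round(1))
for i in range(4):
    e=P[(i+1)%4]-P[i]; print(np.hypot(*e).round(1),np.arctan2(e[1],e[0]).round(3))
Q=[((180,38),(75,-125)),((457,70),(-75,-125)),((375,502),(-75,125)),((52,458),(75,125)),((248,112),(28,-83)),((447,135),(-75,-83)),((288,157),(2,-57)),((437,176),(-75,-57)),((225,397),(2,83)),((175,390),(28,83))]
m=np.array([q[1] for q in Q],float)
w=np.array([onz(s,*f2(q[0]),88)[:2] for q in Q])
def r(x):
    R=np.array([[np.cos(x[2]),-np.sin(x[2])],[np.sin(x[2]),np.cos(x[2])]]); return (m@R.T+x[:2]-w)
o=least_squares(lambda x:r(x).ravel(),[520,180,.36]); print('stand',o.x.round(3),r(o.x).round(1).tolist())
x=o.x
R=np.array([[np.cos(x[2]),-np.sin(x[2])],[np.sin(x[2]),np.cos(x[2])]])
print('scene pix of corners', proj(c,np.c_[m@R.T+x[:2],np.full(10,88)]).round(1).tolist())
E
python3 m.py
```

```text
sq [ 630.9 -141.2  123.2] [ 630.8 -140.7  123. ] [ 630.1 -142.   123. ]
rd [ 472.9 -253.2  123. ] [ 472.7 -251.8  123. ] [ 471.8 -254.5  123. ]
bigW [ 602.4 -273.6  129.8] [ 601.8 -271.2  130. ] [ 601.  -275.5  130. ]
bigN [ 484.  -124.3  130.3] [ 483.7 -122.4  130. ] [ 481.8 -126.6  130. ]
bottle top [ 545. -197.  154.] bottle scene
sq top [[671.7, -143.8], [624.4, -181.2], [586.9, -133.9], [635.8, -98.8]] [ 629.7 -139.4]
60.3 -2.473
60.4 2.241
60.2 0.623
57.6 -0.898
stand [5.30168e+02 1.75757e+02 3.84000e-01] [[-0.2, -0.5], [-0.0, 0.7], [-0.1, 1.0], [-0.1, -0.7], [0.1, -1.3], [1.4, 0.4], [0.1, -0.1], [0.4, -0.1], [-1.6, 0.0], [0.2, 0.7]]
scene pix of corners [[333.0, 256.5], [331.8, 225.6], [421.7, 225.8], [430.2, 256.7], [348.5, 246.3], [346.9, 225.7], [357.8, 240.9], [356.3, 225.7], [410.2, 241.0], [411.5, 246.5]]
```

```bash
cat > plan.py <<'E'
import sys
from h import *
# usage: plan.py x y z yaw  -> tool-axis numbers (total, in units) to go from measured pose; jaw yaw mod pi
def plan(x,y,z,yaw):
    s=manip.read_state(); R=Ro.from_quat(s['tcp_rot']); M=R.as_matrix()
    j=np.arctan2(M[1,2],M[0,2]); 
    k=(yaw-j+np.pi/2)%np.pi-np.pi/2
    yt=j+k; zt=np.array([np.cos(yt),np.sin(yt),0]); xt=np.array([0,0,-1.]); T=np.c_[xt,np.cross(zt,xt),zt]
    dw=np.array([x,y,z])-s['position']
    print('t',s['t'],'pos',s['position'].round(1),'jaw',j.round(3),'tilt',M[:,0].round(4),'q6',s['joints'][5].round(2),'F',s['force'].round(1),'open',round(s['opening'],1))
    print('world d',dw.round(1),' current-axes',(M.T@dw/50).round(3),' target-axes',(T.T@dw/50).round(3),' turn',((R.inv()*Ro.from_matrix(T)).as_rotvec()/.12).round(3))
if __name__=='__main__': plan(*map(float,sys.argv[1:5]))
E
python3 plan.py 631 -141 190 0.665
python3 - <<'E'
from h import *
s=load('side'); print('mug',onz(s,220,215,90).round())
E
```

```text
t 0.15 pos [ 136.4 -506.8  238.3] jaw -1.308 tilt [-1.e-04  9.e-04 -1.e+00] q6 -0.22 F [-0.5  0.7 -0.8] open 88.5
world d [494.6 365.8 -48.3]  current-axes [ 0.973 11.454 -4.494]  target-axes [  0.966   0.347 -12.299]  turn [ 9.738e+00 -8.000e-03  3.000e-03]
mug [753.  37.  90.]
```

step_arm(
  steps=[
    [0, 0.9, -0.35, 0, 0, 0, 60],
    [0, 0.95, -0.37, 0, 0, 0, 60],
    [0, 0.95, -0.37, 0, 0, 0, 60],
    [0, 0.95, -0.37, 0, 0, 0, 60],
    [0, 0.95, -0.37, 0, 0, 0, 60],
    [0, 0.95, -0.37, 0, 0, 0, 60],
    [0, 0.95, -0.37, 0, 0, 0, 60],
    [0, 0.95, -0.37, 0, 0, 0, 60],
    [0, 0.95, -0.37, 0, 0, 0, 60],
    [0, 0.95, -0.37, 0, 0, 0, 60],
    [0, 0.95, -0.37, 0, 0, 0, 60],
    [0, 0.95, -0.37, 0, 0, 0, 60],
  ],
)

```text
t: 1.35
position: [619.7, -150.9, 238.5]
tcp_rot: [0.43, 0.561, -0.43, 0.561]
force: [0.3, -1.0, -0.3]
opening: 59.9
```

step_arm(
  steps=[
    [0, 0, 0, -1, 0, 0, 60],
    [0, 0, 0, -1, 0, 0, 60],
    [0, 0, 0, -1, 0, 0, 60],
    [0, 0, 0, -1, 0, 0, 60],
    [0, 0, 0, -1, 0, 0, 60],
    [0, 0, 0, -1, 0, 0, 60],
    [0, 0, 0, -1, 0, 0, 60],
    [0, 0, 0, -1, 0, 0, 60],
    [0, 0, 0, -1, 0, 0, 60],
    [0, 0, 0, -1, 0, 0, 60],
    [0, 0, 0, -1, 0, 0, 60],
    [0, 0, 0, -1, 0, 0, 60],
  ],
)

```text
t: 2.55
position: [618.2, -152.5, 238.3]
tcp_rot: [-0.048, 0.706, 0.049, 0.705]
force: [0.2, -0.9, 0.1]
opening: 59.8
```

step_arm(
  steps=[
    [0, 0, 0, -1, 0, 0, 60],
    [0, 0, 0, -1, 0, 0, 60],
    [0, 0, 0, -1, 0, 0, 60],
    [0, 0, 0, -1, 0, 0, 60],
    [0, 0, 0, -0.44, 0, 0, 60],
    [0, 0, 0, 0, 0, 0, 60],
  ],
)

```text
t: 3.15
position: [618.3, -152.5, 238.4]
tcp_rot: [-0.231, 0.669, 0.231, 0.668]
force: [-0.5, 0.3, -0.5]
opening: 59.8
```

```bash
python3 plan.py 631 -141 190 0.665
python3 - <<'E'
from h import *
d=grab('wrist','w1'); print(proj(d,[[631,-141,123],[473,-253,123]]))
E
```

```text
t 3.15 pos [ 618.3 -152.5  238.4] jaw 0.665 tilt [-6.e-04  3.e-04 -1.e+00] q6 -1.09 F [-0.5  0.3 -0.5] open 59.8
world d [ 12.7  11.5 -48.4]  current-axes [0.968 0.023 0.343]  target-axes [0.968 0.023 0.342]  turn [ 0.001 -0.002 -0.005]
[[346.77431659 232.26871262]
 [ 58.36295966 218.81754338]]
```

View pics/w1.png

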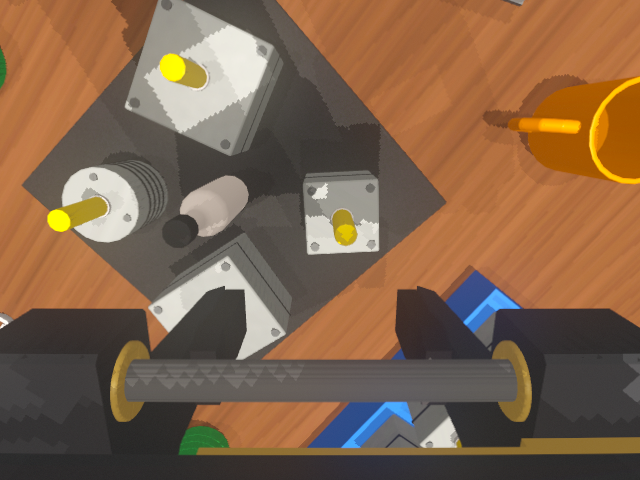

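Wrist view: the square motor's shaft top is at (345,234), its body corners at (303,180) (378,176) (380,250) (307,255). The round motor's shaft top is at (59,221), clear of the bottle. I'll use this to refine the estimates.

Run:
```python
from h import *
w,s,c=load('w1'),load('side'),load('scene')
print(onz(w,345,234,123),onz(w,59,221,123))
P=np.array([onz(w,*p,70)[:2] for p in [(303,180),(378,176),(380,250),(307,255)]]); print(P.round(1).tolist(),P.mean(0))
for i in range(4):
    e=P[(i+1)%4]-P[i]; print(np.hypot(*e).round(1),(np.arctan2(e[1],e[0])%(np.pi/2)).round(3))
# finer crop
a=cv2.resize(w['frame'][165:270,290:395,::-1],None,fx=5.7,fy=5.7,interpolation=3); cv2.imwrite('pics/w1c.png',a)
```

```text
[ 630.82053852 -142.67386162  123.        ] [ 474.05562022 -254.08016243  123.        ]
[[588.9, -138.1], [633.0, -99.6], [673.4, -144.6], [628.9, -184.9]] [ 631.07878056 -141.79871576]
58.6 0.718
60.5 0.731
60.1 0.737
61.6 0.707
```

View pics/w1c.png

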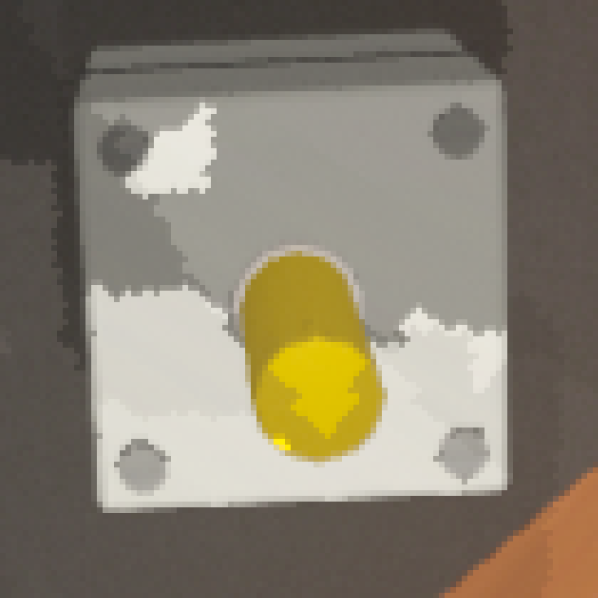

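The crop confirms the square motor: shaft top at crop (318,398), screws at (124,148) (458,130) (464,451) (142,466).

```bash
python3 - <<'E'
from h import *
w=load('w1')
f=lambda p:(290+(p[0]+.5)/5.7-.5,165+(p[1]+.5)/5.7-.5)
print(onz(w,*f((318,398)),123))
for Q in ([(124,148),(458,130),(464,451),(142,466)],[(80,100),(503,80),(507,490),(104,511)]):
  P=np.array([onz(w,*f(p),70)[:2] for p in Q]); print(P.mean(0))
  for i in range(4):
    e=P[(i+1)%4]-P[i]; print(np.hypot(*e).round(1),(np.arctan2(e[1],e[0])%(np.pi/2)).round(3))
E
python3 plan.py 631 -142 123 0.7
```

```text
[ 631.20204778 -142.74033356  123.        ]
[ 631.57571419 -142.79753084]
46.1 0.719
46.2 0.717
46.2 0.714
45.9 0.715
[ 631.60635747 -142.50197065]
58.0 0.712
58.9 0.714
58.1 0.72
59.3 0.712
t 3.2 pos [ 618.3 -152.5  238.4] jaw 0.663 tilt [-5.e-04  3.e-04 -1.e+00] q6 -1.09 F [0.1 0.2 0.2] open 60.0
world d [  12.7   10.5 -115.4]  current-axes [2.309 0.007 0.33 ]  target-axes [ 2.309 -0.004  0.329]  turn [-0.304 -0.002 -0.004]
```

step_arm(
  steps=[
    [0, 0, 0.33, 0, 0, 0, 50],
    [0, 0, 0, -0.44, 0, 0, 40],
    [0.6, 0, 0, 0, 0, 0, 40],
    [0.6, 0, 0, 0, 0, 0, 40],
    [0.4, 0, 0, 0, 0, 0, 40],
    [0, 0, 0, 0, 0, 0, 40],
  ],
)

```text
t: 3.8
position: [630.1, -141.9, 155.7]
tcp_rot: [-0.246, 0.664, 0.249, 0.661]
force: [0.1, 0.5, 0.3]
opening: 40.2
```

```bash
python3 plan.py 631.3 -142.5 96 0.716
python3 - <<'E'
from h import *
d=grab('wrist','w2'); print(proj(d,[[631.3,-142.5,123]]))
hsv=cv2.cvtColor(d['frame'],cv2.COLOR_RGB2HSV); m=cv2.inRange(hsv,(22,150,190),(34,255,255))
n,l,st,ce=cv2.connectedComponentsWithStats(m)
print([(st[i].tolist(),ce[i].round(1).tolist(),onz(d,*ce[i],123).round(1).tolist()) for i in range(1,n) if st[i,4]>100])
E
```

```text
t 3.8 pos [ 630.1 -141.9  155.7] jaw 0.716 tilt [-0.0052  0.0023 -1.    ] q6 -1.12 F [0.1 0.5 0.3] open 40.2
world d [  1.2  -0.6 -59.7]  current-axes [ 1.194 -0.031  0.012]  target-axes [ 1.194 -0.025  0.009]  turn [ 0.001 -0.021 -0.043]
[[323.02628217 281.77389514]]
[([52, 6, 38, 43, 1230], [70.1, 26.8], [480.9, -126.7, 123.0]), ([595, 137, 45, 15, 433], [618.9, 143.3], [686.3, -9.0, 123.0]), ([308, 268, 31, 29, 685], [322.7, 282.2], [631.3, -142.7, 123.0])]
```

step_arm(
  newtons=40,
  steps=[
    [0.4, -0.03, 0.01, 0, 0, 0, 40],
    [0.4, 0, 0, 0, 0, 0, 40],
    [0.4, 0, 0, 0, 0, 0, 40],
    [0, 0, 0, 0, 0, 0, 40],
    [0, 0, 0, 0, 0, 0, 10],
    [0, 0, 0, 0, 0, 0, 10],
    [0, 0, 0, 0, 0, 0, 10],
    [0, 0, 0, 0, 0, 0, 10],
    [0, 0, 0, 0, 0, 0, 10],
  ],
)

```text
t: 4.75
position: [633.0, -143.5, 99.9]
tcp_rot: [-0.249, 0.662, 0.248, 0.662]
force: [-2.0, -0.7, 5.5]
opening: 15.2
```

```bash
python3 plan.py 631.3 -142.5 96 0.716
```

```text
t 4.75 pos [ 633.  -143.5   99.9] jaw 0.718 tilt [ 0.0013 -0.001  -1.    ] q6 -1.12 F [-2.  -0.7  5.5] open 15.2
world d [-1.7  1.  -3.9]  current-axes [ 0.079  0.037 -0.012]  target-axes [ 0.079  0.037 -0.012]  turn [0.013 0.003 0.013]
```

step_arm(
  steps=[
    [-0.2, 0, 0, 0, 0, 0, 10],
    [-0.5, 0, 0, 0, 0, 0, 10],
    [-0.7, 0, 0, 0, 0, 0, 10],
    [-0.7, 0, 0, 0, 0, 0, 10],
    [-0.7, 0, 0, 0, 0, 0, 10],
    [-0.2, 0, 0, 0, 0, 0, 10],
    [0, 0, 0, 0, 0, 0, 10],
  ],
)

```text
t: 5.45
position: [632.8, -143.1, 249.1]
tcp_rot: [-0.249, 0.662, 0.248, 0.662]
force: [-0.0, -0.2, -6.6]
opening: 14.9
```

```bash
python3 plan.py 426.6 58.5 250 0.384
```

```text
t 5.45 pos [ 632.8 -143.1  249.1] jaw 0.718 tilt [ 1.1e-03 -3.0e-04 -1.0e+00] q6 -1.12 F [-0.  -0.2 -6.6] open 14.9
world d [-206.2  201.6    0.9]  current-axes [-0.023  5.749 -0.456]  target-axes [-0.018  5.283 -2.314]  turn [2.781 0.007 0.007]
```

step_arm(
  steps=[
    [0, 0.25, -0.02, 0.1, 0, 0, 10],
    [0, 0.5, 0, 0.2, 0, 0, 10],
    [0, 0.55, 0, 0.3, 0, 0, 10],
    [0, 0.55, 0, 0.3, 0, 0, 10],
    [0, 0.55, 0, 0.3, 0, 0, 10],
    [0, 0.55, -0.2, 0.3, 0, 0, 10],
    [0, 0.55, -0.3, 0.3, 0, 0, 10],
    [0, 0.55, -0.3, 0.3, 0, 0, 10],
    [0, 0.5, -0.3, 0.3, 0, 0, 10],
    [0, 0.5, -0.4, 0.3, 0, 0, 10],
    [0, 0.3, -0.3, 0.08, 0, 0, 10],
    [0, 0, 0, 0, 0, 0, 10],
  ],
)

```text
t: 6.65
position: [405.7, 40.4, 246.9]
tcp_rot: [-0.135, 0.695, 0.136, 0.693]
force: [1.5, -0.6, -6.1]
opening: 14.7
```

```bash
python3 plan.py 426.6 58.5 250 0.384
python3 - <<'E'
from h import *
d=grab('wrist','w3'); 
m=np.array([[75,-125],[-75,-125],[-75,125],[75,125],[28,-83],[-75,-83],[2,-57],[-75,-57],[2,83],[28,83.]]);a=.384
R=np.array([[np.cos(a),-np.sin(a)],[np.sin(a),np.cos(a)]]); print(proj(d,np.c_[m@R.T+[530.17,175.76],np.full(10,88)]).round(1).tolist())
E
```

```text
t 6.65 pos [405.7  40.4 246.9] jaw 0.385 tilt [-0.0043  0.0012 -1.    ] q6 -0.58 F [ 1.5 -0.6 -6.1] open 14.7
world d [20.9 18.1  3.1]  current-axes [-0.063  0.179  0.524]  target-axes [-0.062  0.18   0.524]  turn [ 0.008 -0.029 -0.023]
[[617.5, 275.6], [434.0, 275.5], [463.0, -87.5], [691.3, -83.9], [569.2, 225.3], [438.2, 225.1], [541.2, 192.3], [441.0, 192.0], [571.0, -13.7], [609.0, -13.2]]
```

View pics/w3.png

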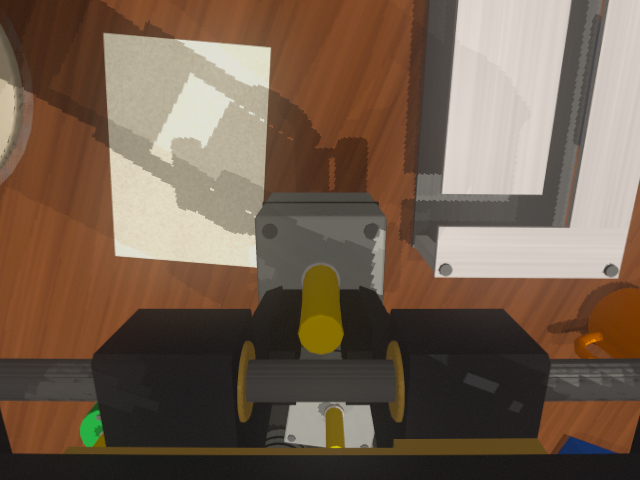

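Run:
```python
from h import *
from scipy.optimize import least_squares
d=load('w3')
Q=[((435.5,278),(-75,-125)),((620.5,277.5),(75,-125)),((570.5,227.5),(28,-83)),((439,227),(-75,-83)),((543.5,194.5),(2,-57)),((442.5,194.5),(-75,-57)),((572,0),None)]
Q=Q[:-1]; m=np.array([q[1] for q in Q],float); w=np.array([onz(d,*q[0],88)[:2] for q in Q])
def r(x):
    R=np.array([[np.cos(x[2]),-np.sin(x[2])],[np.sin(x[2]),np.cos(x[2])]]); return (m@R.T+x[:2]-w)
o=least_squares(lambda x:r(x).ravel(),[530,175,.38]); print(o.x,r(o.x).round(1).tolist())
s=d['s'];T=Ro.from_quat(s['tcp_rot']).as_matrix()
H=95.9
L=[(H-119,0,0),(H-66,23.1,-23.1),(H-66,23.1,23.1),(H-66,30,-30),(H-66,30,30)]
print(proj(d,[T@np.array(l)+s['position'] for l in L]).round(1).tolist())
cv2.imwrite('pics/w3c.png',cv2.resize(d['frame'][180:370,240:400,::-1],None,fx=3,fy=3,interpolation=3))
```

```text
[5.32087555e+02 1.74656754e+02 3.86656900e-01] [[0.2, 0.3], [-1.1, -0.3], [0.2, 0.2], [1.0, -0.0], [-0.5, -0.2], [0.2, 0.1]]
[[322.0, 338.3], [270.5, 233.2], [372.5, 233.2], [254.6, 218.3], [388.4, 218.3]]
```

View pics/w3c.png

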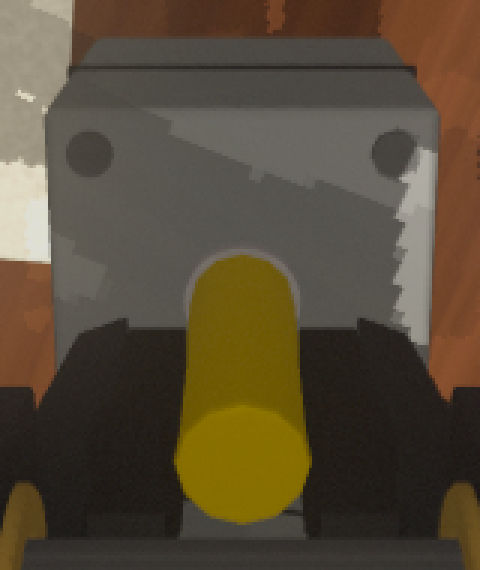

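```bash
cat > sp.py <<'E'
import sys
from plan import *
x,y,z=map(float,sys.argv[1:4]); a=.3855; c,s=np.cos(a),np.sin(a); O=np.array([531.3,175.2])
p=manip.read_state()['position'][:2]-O; print('stand now',(c*p[0]+s*p[1]).round(1),(-s*p[0]+c*p[1]).round(1))
plan(O[0]+c*x-s*y,O[1]+s*x+c*y,z,a)
E
python3 sp.py -140 -70 106
```

```text
stand now -166.0 -79.0
t 6.7 pos [407.2  39.6 247.3] jaw 0.385 tilt [-2.4e-03  4.0e-04 -1.0e+00] q6 -0.58 F [-0.1  0.3 -4.8] open 14.8
world d [  20.7   18.1 -141.3]  current-axes [2.825 0.176 0.526]  target-axes [2.826 0.179 0.52 ]  turn [-0.006 -0.018 -0.011]
```

step_arm(
  steps=[
    [0.2, 0.05, 0.15, 0, 0, 0, 10],
    [0.4, 0.1, 0.2, 0, 0, 0, 10],
    [0.5, 0.03, 0.17, 0, 0, 0, 10],
    [0.5, 0, 0, 0, 0, 0, 10],
    [0.5, 0, 0, 0, 0, 0, 10],
    [0.4, 0, 0, 0, 0, 0, 10],
    [0.22, 0, 0, 0, 0, 0, 10],
    [0, 0, 0, 0, 0, 0, 10],
    [0, 0, 0, 0, 0, 0, 10],
  ],
)

```text
t: 7.6
position: [429.7, 57.2, 112.9]
tcp_rot: [-0.135, 0.694, 0.135, 0.694]
force: [0.5, 0.2, -4.8]
opening: 14.6
```

```bash
python3 sp.py 15 -70 106
```

```text
stand now -138.6 -71.1
t 7.6 pos [429.7  57.2 112.9] jaw 0.384 tilt [ 4.e-04  0.e+00 -1.e+00] q6 -0.52 F [ 0.5  0.2 -4.8] open 14.6
world d [141.9  58.8  -6.9]  current-axes [0.138 0.028 3.071]  target-axes [0.137 0.023 3.071]  turn [-0.014  0.003  0.001]
```

step_arm(
  steps=[
    [0.13, 0.02, 0, 0, 0, 0, 10],
    [0, 0, 0, 0, 0, 0, 10],
    [0, 0, 0, 0, 0, 0, 10],
  ],
)

```text
t: 7.9
position: [428.9, 58.2, 106.5]
tcp_rot: [-0.135, 0.694, 0.135, 0.694]
force: [-0.2, 0.4, -4.4]
opening: 15.2
```

```bash
cat > blob.py <<'E'
import sys
from h import *
# yellow blobs in a wrist picture: box and centroid
def blobs(d,lo=(22,120,60)):
    hsv=cv2.cvtColor(d['frame'],cv2.COLOR_RGB2HSV); m=cv2.inRange(hsv,lo,(34,255,255))
    n,l,st,ce=cv2.connectedComponentsWithStats(m)
    return [(st[i].tolist(),ce[i].round(1).tolist()) for i in range(1,n) if st[i,4]>300]
if __name__=='__main__':
    for f in sys.argv[1:]: print(f,blobs(load(f)))
E
python3 sp.py 15 -70 106
python3 - <<'E'
from h import *
from blob import blobs
grab('side','s2')
d=grab('wrist','w4')
for f in ('w3','w4'): print(f,blobs(load(f)))
# underside of the held motor in the side view: predicted box from H=95.9
s=load('s2'); T=Ro.from_quat(d['s']['tcp_rot']).as_matrix(); H=95.9
print(proj(s,[T@np.array([H-119,0,0])+d['s']['position'],T@np.array([H-66,30,30])+d['s']['position'],T@np.array([H,30,30])+d['s']['position']]).round(1).tolist())
E
```

```text
stand now -138.9 -69.9
t 7.9 pos [428.9  58.2 106.5] jaw 0.384 tilt [ 5.e-04 -1.e-04 -1.e+00] q6 -0.52 F [-0.2  0.4 -4.4] open 15.2
world d [142.6  57.8  -0.5]  current-axes [1.100e-02 3.000e-03 3.078e+00]  target-axes [ 9.000e-03 -2.000e-03  3.078e+00]  turn [-0.012  0.004  0.002]
w3 [([298, 265, 46, 90, 3253], [320.4, 311.4]), ([326, 408, 19, 41, 679], [334.2, 428.8])]
w4 [([298, 265, 46, 89, 3225], [320.4, 311.1])]
[[341.2, 269.6], [323.6, 295.1], [323.0, 312.0]]
```

step_arm(
  steps=[
    [0, 0, 0.2, 0, 0, 0, 10],
    [0, 0, 0.3, 0, 0, 0, 10],
    [0, 0, 0.3, 0, 0, 0, 10],
    [0, 0, 0.3, 0, 0, 0, 10],
    [0, 0, 0.2, 0, 0, 0, 10],
    [0, 0, 0, 0, 0, 0, 10],
  ],
)

```text
t: 8.6
position: [490.1, 82.9, 106.2]
tcp_rot: [-0.135, 0.694, 0.135, 0.694]
force: [0.3, 0.4, -5.5]
opening: 14.6
```

```bash
python3 sp.py 15 -70 106
python3 - <<'E'
from h import *
grab('wrist','w5');
E
python3 blob.py w5
```

```text
stand now -72.9 -70.0
t 8.6 pos [490.1  82.9 106.2] jaw 0.384 tilt [ 7.e-04  0.e+00 -1.e+00] q6 -0.45 F [ 0.3  0.4 -5.5] open 14.6
world d [81.5 33.1 -0.2]  current-axes [0.005 0.002 1.759]  target-axes [3.000e-03 1.000e-03 1.759e+00]  turn [-0.008  0.006  0.002]
w5 [([298, 265, 46, 89, 3210], [320.4, 311.0])]
```

Run:
```python
from h import *
d=load('w5'); s=d['s']
cv2.imwrite('pics/w5c.png',cv2.resize(d['frame'][60:380,220:620,::-1],None,fx=1.5,fy=1.5,interpolation=3))
```

```text
(no output)
```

View pics/w5c.png

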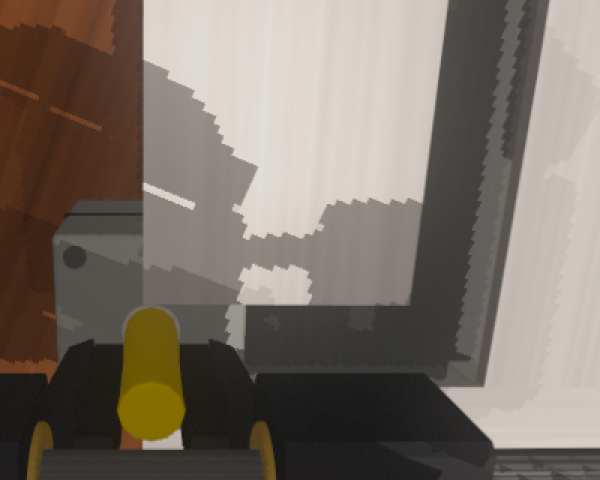

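The motor's shaft is at the mouth with its body going under the plate. The slot's inner corner is at crop (412,304), its outer corner at (485,386) and the plate's front corner at (143,304). I'll check the centring.

Run:
```python
from h import *
d=load('w5'); a=.3855; c,s=np.cos(a),np.sin(a); O=np.array([531.3,175.2])
f=lambda p:(220+(p[0]+.5)/1.5-.5,60+(p[1]+.5)/1.5-.5)
for p,e in [((412,304),(2,-57)),((485,386),(28,-83)),((143,304),(-75,-57))]:
    q=onz(d,*f(p),88)[:2]-O; print(e,(c*q[0]+s*q[1]).round(1),(-s*q[0]+c*q[1]).round(1))
# shaft position via held top (z from H): top height z=tcp+23
q=onz(d,321,334.6,d['s']['position'][2]+23)[:2]-O; print('shaft top',(c*q[0]+s*q[1]).round(1),(-s*q[0]+c*q[1]).round(1), 'tcp -72.9 -70.0')
```

```text
(2, -57) 2.0 -57.0
(28, -83) 27.3 -83.2
(-75, -57) -75.7 -56.9
shaft top -73.3 -68.7 tcp -72.9 -70.0
```

step_arm(
  steps=[
    [0, 0, 0.2, 0, 0, 0, 10],
    [0, 0, 0.3, 0, 0, 0, 10],
    [0, 0, 0.35, 0, 0, 0, 10],
    [0, 0, 0.35, 0, 0, 0, 10],
    [0, 0, 0.35, 0, 0, 0, 10],
    [0, 0, 0.2, 0, 0, 0, 10],
    [0, 0, 0, 0, 0, 0, 10],
    [0, 0, 0, 0, 0, 0, 10],
  ],
)

```text
t: 9.45
position: [569.7, 115.2, 105.9]
tcp_rot: [-0.135, 0.694, 0.135, 0.694]
force: [0.1, -0.2, -6.4]
opening: 14.5
```

```bash
python3 sp.py 15 68 106
```

```text
stand now 13.1 -70.0
t 9.45 pos [569.7 115.2 105.9] jaw 0.384 tilt [-9.e-04 -0.e+00 -1.e+00] q6 -0.39 F [ 0.1 -0.2 -6.4] open 14.5
world d [-5.010e+01  1.286e+02  1.000e-01]  current-axes [-1.00e-03  2.76e+00  3.40e-02]  target-axes [-1.00e-03  2.76e+00  3.90e-02]  turn [-0.012 -0.007 -0.003]
```

step_arm(
  steps=[
    [0, 0, 0.04, 0, 0, 0, 10],
    [0, 0.2, 0, 0, 0, 0, 10],
    [0, 0.3, 0, 0, 0, 0, 10],
    [0, 0.4, 0, 0, 0, 0, 10],
    [0, 0.4, 0, 0, 0, 0, 10],
    [0, 0.4, 0, 0, 0, 0, 10],
    [0, 0.4, 0, 0, 0, 0, 10],
    [0, 0.4, 0, 0, 0, 0, 10],
    [0, 0.2, 0, 0, 0, 0, 10],
    [0, 0, 0, 0, 0, 0, 10],
    [0, 0, 0, 0, 0, 0, 10],
  ],
)

```text
t: 10.55
position: [521.5, 241.0, 106.3]
tcp_rot: [-0.135, 0.694, 0.135, 0.694]
force: [0.3, 0.3, -4.9]
opening: 14.8
```

```bash
python3 sp.py 15 75 106
```

```text
stand now 15.6 64.7
t 10.55 pos [521.5 241.  106.3] jaw 0.384 tilt [ 2.e-04 -3.e-04 -1.e+00] q6 -0.15 F [ 0.3  0.3 -4.9] open 14.8
world d [-4.5  9.3 -0.3]  current-axes [ 0.006  0.206 -0.013]  target-axes [ 0.006  0.206 -0.013]  turn [-0.009  0.001  0.003]
```

step_arm(
  steps=[
    [0, 0.08, -0.01, 0, 0, 0, 10],
    [0, 0.06, 0, 0, 0, 0, 10],
    [0, 0.02, 0, 0, 0, 0, 10],
    [0, 0, 0, 0, 0, 0, 10],
  ],
)

```text
t: 10.95
position: [518.0, 248.4, 106.2]
tcp_rot: [-0.135, 0.694, 0.135, 0.694]
force: [-0.0, -1.1, -5.1]
opening: 14.9
```

step_arm(
  steps=[
    [0, 0.02, 0, 0, 0, 0, 10],
    [0, 0.02, 0, 0, 0, 0, 10],
    [0, 0, 0, 0, 0, 0, 10],
  ],
)

```text
t: 11.25
position: [517.5, 249.8, 106.3]
tcp_rot: [-0.135, 0.694, 0.135, 0.694]
force: [0.8, -4.2, -3.7]
opening: 15.0
```

```bash
python3 sp.py 15 75 106
```

```text
stand now 15.3 74.3
t 11.25 pos [517.5 249.8 106.3] jaw 0.384 tilt [ 5.e-04 -1.e-03 -1.e+00] q6 -0.14 F [ 0.8 -4.2 -3.7] open 15.0
world d [-0.5  0.5 -0.3]  current-axes [ 0.007  0.013 -0.005]  target-axes [ 0.007  0.013 -0.005]  turn [-0.012  0.001  0.009]
```

step_arm(
  steps=[
    [0.04, 0, 0, 0, 0, 0, 10],
    [0.04, 0, 0, 0, 0, 0, 10],
    [0.02, 0, 0, 0, 0, 0, 10],
    [0, 0, 0, 0, 0, 0, 10],
    [0, 0, 0, 0, 0, 0, 10],
  ],
)

```text
t: 11.75
position: [517.9, 249.8, 101.5]
tcp_rot: [-0.135, 0.694, 0.135, 0.695]
force: [2.3, -4.6, -4.4]
opening: 14.7
```

step_arm(
  steps=[
    [0.01, 0, 0, 0, 0, 0, 10],
    [0.01, 0, 0, 0, 0, 0, 10],
    [0, 0, 0, 0, 0, 0, 10],
  ],
)

```text
t: 12.05
position: [518.1, 249.8, 101.4]
tcp_rot: [-0.135, 0.693, 0.135, 0.695]
force: [0.4, -6.4, 3.9]
opening: 14.8
```

```bash
python3 sp.py 15 75 101
```

```text
stand now 15.8 74.1
t 12.05 pos [518.1 249.8 101.4] jaw 0.384 tilt [ 2.3e-03 -6.0e-04 -1.0e+00] q6 -0.14 F [ 0.4 -6.4  3.9] open 14.8
world d [-1.1  0.6 -0.4]  current-axes [ 0.008  0.018 -0.015]  target-axes [ 0.008  0.018 -0.015]  turn [-0.014  0.016  0.012]
```

step_arm(
  steps=[
    [0, 0, 0, 0, 0, 0, 24],
    [0, 0, 0, 0, 0, 0, 34],
    [0, 0, 0, 0, 0, 0, 40],
    [0, 0, 0, 0, 0, 0, 40],
    [0, 0, 0, 0, 0, 0, 40],
  ],
)

```text
t: 12.55
position: [517.2, 250.4, 100.2]
tcp_rot: [-0.135, 0.694, 0.135, 0.694]
force: [0.1, 0.6, 0.0]
opening: 40.1
```

```bash
python3 sp.py 15 75 101
python3 - <<'E'
from h import *
grab('wrist','w6'); grab('side','s3')
E
python3 blob.py w5 w6
```

```text
stand now 15.2 75.0
t 12.55 pos [517.2 250.4 100.2] jaw 0.384 tilt [-0.e+00  2.e-04 -1.e+00] q6 -0.14 F [0.1 0.6 0. ] open 40.1
world d [-0.2 -0.1  0.8]  current-axes [-0.015 -0.    -0.004]  target-axes [-0.015 -0.    -0.004]  turn [-0.012  0.    -0.001]
w5 [([298, 265, 46, 89, 3210], [320.4, 311.0])]
w6 [([299, 280, 46, 80, 3113], [321.0, 320.7])]
```

step_arm(
  steps=[
    [-0.2, 0, 0, 0, 0, 0, 40],
    [-0.4, 0, 0, 0, 0, 0, 40],
    [-0.6, 0, 0, 0, 0, 0, 40],
    [-0.6, 0, 0, 0, 0, 0, 40],
    [-0.6, 0, 0, 0, 0, 0, 40],
    [-0.4, 0, 0, 0, 0, 0, 40],
    [0, -1, 0, 0, 0, 0, 40],
    [0, -1, 0, 0, 0, 0, 40],
    [0, 0, 0, 0, 0, 0, 40],
    [0, 0, 0, 0, 0, 0, 40],
  ],
)

```text
t: 13.65
position: [554.9, 157.0, 240.8]
tcp_rot: [-0.134, 0.694, 0.134, 0.694]
force: [0.2, 0.7, 0.7]
opening: 39.9
```

```bash
python3 plan.py 473.6 -253.6 200 0.385
python3 - <<'E'
from h import *
from blob import blobs
d=grab('wrist','w7'); print(blobs(d,(22,120,150)))
a=.3855; c,s=np.cos(a),np.sin(a); O=np.array([531.3,175.2])
S=lambda x,y,z:[O[0]+c*x-s*y,O[1]+s*x+c*y,z]
print(proj(d,[S(15,75,124),S(2,83,88),S(28,83,88),S(2,-57,88)]).round(1).tolist())
E
```

```text
t 13.65 pos [554.9 157.  240.8] jaw 0.382 tilt [ 4.e-04  3.e-04 -1.e+00] q6 -0.31 F [0.2 0.7 0.7] open 39.9
world d [ -81.3 -410.6  -40.8]  current-axes [ 0.812 -7.013 -4.57 ]  target-axes [ 0.816 -7.    -4.59 ]  turn [-0.024  0.004 -0.001]
[([308, 64, 26, 27, 516], [320.6, 76.6])]
[[320.5, 73.4], [301.5, 67.6], [339.2, 67.5], [304.4, 259.9]]
```

View pics/w7.png

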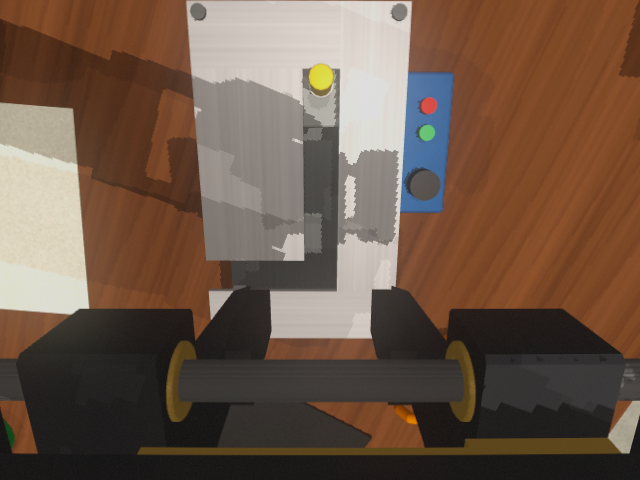

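The square motor's shaft (321,76) stands close before the slot's blind end (v≈69). Its body's near edge crosses the slot square at v≈127. I'll quantify the gap.

Run:
```python
from h import *
d=load('w7'); a=.3855; c,s=np.cos(a),np.sin(a); O=np.array([531.3,175.2])
def st(u,v,z): q=onz(d,u,v,z)[:2]-O; return (c*q[0]+s*q[1]).round(2),(-s*q[0]+c*q[1]).round(2)
f=cv2.cvtColor(d['frame'],cv2.COLOR_RGB2GRAY).astype(int)
print('col 306:',f[60:80,306].tolist()); print('col 336:',f[60:80,336].tolist())
for u in (306,314,320,328,334): print(u,f[118:136,u].tolist())
print(st(306,69,88),st(336,69,88),'bodyedge',st(306,127,71),st(335,127,71),'top',st(320.6,76.6,124))
```

```text
col 306: [211, 210, 211, 212, 213, 212, 211, 211, 164, 111, 108, 108, 108, 108, 107, 108, 107, 118, 120, 122]
col 336: [214, 213, 214, 216, 217, 216, 216, 215, 185, 130, 110, 110, 111, 111, 141, 124, 109, 112, 122, 124]
306 [116, 116, 116, 117, 116, 116, 115, 109, 98, 74, 75, 75, 76, 76, 79, 78, 107, 113]
314 [175, 123, 116, 116, 116, 115, 117, 109, 100, 80, 116, 117, 117, 117, 117, 116, 117, 117]
320 [176, 176, 177, 177, 123, 122, 135, 110, 101, 91, 116, 116, 116, 116, 114, 115, 114, 116]
328 [178, 177, 177, 177, 177, 178, 179, 164, 139, 81, 81, 80, 81, 80, 80, 80, 80, 81]
334 [122, 177, 178, 178, 175, 174, 175, 113, 103, 81, 83, 83, 83, 84, 84, 82, 83, 82]
(np.float64(5.06), np.float64(82.12)) (np.float64(25.8), np.float64(82.05)) bodyedge (np.float64(4.0), np.float64(43.38)) (np.float64(25.98), np.float64(43.31)) top (np.float64(15.06), np.float64(73.18))
```

step_arm(
  steps=[
    [0, -0.5, -0.3, 0, 0, 0, 40],
    [0, -0.8, -0.5, 0, 0, 0, 40],
    [0, -0.8, -0.55, 0, 0, 0, 40],
    [0, -0.8, -0.55, 0, 0, 0, 40],
    [0, -0.8, -0.55, 0, 0, 0, 40],
    [0, -0.8, -0.55, 0, 0, 0, 40],
    [0, -0.8, -0.5, 0, 0, 0, 40],
    [0, -0.8, -0.5, 0, 0, 0, 40],
    [0, -0.6, -0.4, 0, 0, 0, 40],
    [0, -0.3, -0.2, 0, 0, 0, 40],
    [0, 0, 0, 0, 0, 0, 40],
    [0, 0, 0, 0, 0, 0, 40],
  ],
)

```text
t: 14.9
position: [473.0, -251.8, 240.4]
tcp_rot: [-0.135, 0.694, 0.135, 0.694]
force: [-0.2, -0.2, 0.6]
opening: 40.1
```

```bash
python3 plan.py 473.6 -253.6 165 0.385
python3 - <<'E'
from h import *
from blob import blobs
d=grab('wrist','w8'); print(proj(d,[473.6,-253.6,123]))
for b in blobs(d,(22,150,190)): print(b,onz(d,*b[1],123).round(1))
E
```

```text
t 14.9 pos [ 473.  -251.8  240.4] jaw 0.385 tilt [ 2.e-04  4.e-04 -1.e+00] q6 -1.09 F [-0.2 -0.2  0.6] open 40.1
world d [  0.6  -1.8 -75.4]  current-axes [ 1.507 -0.039 -0.003]  target-axes [ 1.507 -0.039 -0.003]  turn [ 0.001  0.002 -0.002]
[[320.76486651 235.70372338]]
([407, 37, 26, 29, 557], [419.7, 50.7]) [ 485.4 -124.   123. ]
([57, 111, 24, 25, 473], [68.4, 123.0]) [ 297.7 -245.   123. ]
([41, 266, 23, 21, 348], [52.0, 276.0]) [ 309.3 -351.8  123. ]
```

Run:
```python
from h import *
from blob import blobs
d=load('w8')
for lo in [(22,120,60),(20,80,40)]:
    for b in blobs(d,lo):
        if 280<b[1][0]<360: print(lo,b,onz(d,*b[1],123).round(1))
cv2.imwrite('pics/w8c.png',cv2.resize(d['frame'][150:310,250:450,::-1],None,fx=3.5,fy=3.5,interpolation=3))
```

```text
(22, 120, 60) ([309, 211, 22, 36, 668], [319.6, 228.9]) [ 471.1 -249.5  123. ]
(20, 80, 40) ([309, 211, 23, 36, 688], [319.8, 229.0]) [ 471.2 -249.5  123. ]
```

step_arm(
  newtons=40,
  steps=[
    [0.3, -0.03, 0, 0, 0, 0, 40],
    [0.6, 0, 0, 0, 0, 0, 40],
    [0.6, 0, 0, 0, 0, 0, 40],
    [0.6, 0, 0, 0, 0, 0, 40],
    [0.4, 0, 0, 0, 0, 0, 40],
    [0.2, 0, 0, 0, 0, 0, 40],
    [0, 0, 0, 0, 0, 0, 40],
    [0, 0, 0, 0, 0, 0, 40],
  ],
)

```text
t: 15.75
position: [473.7, -254.2, 106.3]
tcp_rot: [-0.136, 0.694, 0.135, 0.694]
force: [0.1, -0.8, -0.2]
opening: 40.0
```

```bash
python3 plan.py 473.6 -253.6 99 0.385
python3 - <<'E'
from h import *
from blob import blobs
d=grab('wrist','w9'); print(proj(d,[473.6,-253.6,123]))
for b in blobs(d): print(b)
E
```

```text
t 15.75 pos [ 473.7 -254.2  106.3] jaw 0.385 tilt [ 1.2e-03 -9.0e-04 -1.0e+00] q6 -1.1 F [ 0.1 -0.8 -0.2] open 40.0
world d [-0.1  0.6 -7.3]  current-axes [0.145 0.013 0.002]  target-axes [0.145 0.013 0.002]  turn [-0.001  0.006  0.011]
[[322.29696945 327.71415172]]
([457, 0, 62, 24, 949], [481.0, 8.9])
([299, 263, 43, 85, 2962], [319.8, 306.7])
```

step_arm(
  newtons=40,
  steps=[
    [0.14, 0, 0, 0, 0, 0, 40],
    [0, 0, 0, 0, 0, 0, 40],
    [0, 0, 0, 0, 0, 0, 10],
    [0, 0, 0, 0, 0, 0, 10],
    [0, 0, 0, 0, 0, 0, 10],
    [0, 0, 0, 0, 0, 0, 10],
    [0, 0, 0, 0, 0, 0, 10],
  ],
)

```text
t: 16.5
position: [473.3, -254.5, 98.4]
tcp_rot: [-0.135, 0.694, 0.135, 0.694]
force: [1.6, 0.5, 1.3]
opening: 14.8
```

step_arm(
  steps=[
    [-0.2, 0, 0, 0, 0, 0, 10],
    [-0.5, 0, 0, 0, 0, 0, 10],
    [-0.7, 0, 0, 0, 0, 0, 10],
    [-0.7, 0, 0, 0, 0, 0, 10],
    [-0.7, 0, 0, 0, 0, 0, 10],
    [-0.4, 0, 0, 0, 0, 0, 10],
    [-0.1, 0, 0, 0, 0, 0, 10],
    [0, 0, 0, 0, 0, 0, 10],
  ],
)

```text
t: 17.3
position: [472.8, -254.3, 262.8]
tcp_rot: [-0.135, 0.694, 0.135, 0.694]
force: [0.2, -0.2, -7.0]
opening: 15.0
```

```bash
python3 sp.py -142 -70 250
python3 - <<'E'
from h import *
grab('wrist','w10')
E
python3 blob.py w10 w4
```

```text
stand now -215.7 -376.0
t 17.3 pos [ 472.8 -254.3  262.8] jaw 0.384 tilt [-7.e-04  5.e-04 -1.e+00] q6 -1.1 F [ 0.2 -0.2 -7. ] open 15.0
world d [-46.8 311.3 -12.8]  current-axes [0.26  6.122 1.465]  target-axes [0.256 6.12  1.474]  turn [-0.013 -0.004 -0.006]
w10 [([391, 41, 35, 34, 771], [407.9, 57.3]), ([78, 108, 54, 26, 1045], [104.0, 120.3]), ([62, 237, 46, 36, 804], [83.4, 256.3]), ([298, 269, 46, 91, 3339], [320.4, 315.6]), ([442, 282, 36, 27, 556], [456.8, 296.6])]
w4 [([298, 265, 46, 89, 3225], [320.4, 311.1])]
```

step_arm(
  steps=[
    [0, 0.3, 0.08, 0, 0, 0, 10],
    [0, 0.6, 0.14, 0, 0, 0, 10],
    [0, 0.7, 0.17, 0, 0, 0, 10],
    [0, 0.7, 0.17, 0, 0, 0, 10],
    [0, 0.7, 0.17, 0, 0, 0, 10],
    [0, 0.7, 0.17, 0, 0, 0, 10],
    [0, 0.7, 0.17, 0, 0, 0, 10],
    [0, 0.7, 0.17, 0, 0, 0, 10],
    [0, 0.6, 0.14, 0, 0, 0, 10],
    [0, 0.4, 0.09, 0, 0, 0, 10],
    [0, 0, 0, 0, 0, 0, 10],
    [0, 0, 0, 0, 0, 0, 10],
  ],
)

```text
t: 18.55
position: [426.3, 56.4, 262.6]
tcp_rot: [-0.135, 0.694, 0.135, 0.694]
force: [0.4, 0.6, -7.4]
opening: 14.9
```

```bash
python3 sp.py -142 -70 104.4
```

```text
stand now -142.0 -70.6
t 18.55 pos [426.3  56.4 262.6] jaw 0.385 tilt [-1.3e-03 -1.0e-04 -1.0e+00] q6 -0.53 F [ 0.4  0.6 -7.4] open 14.9
world d [  -0.2    0.6 -158.2]  current-axes [3.163 0.011 0.004]  target-axes [3.163 0.013 0.   ]  turn [-0.002 -0.011 -0.003]
```

step_arm(
  steps=[
    [0.2, 0.01, 0, 0, 0, 0, 10],
    [0.4, 0, 0, 0, 0, 0, 10],
    [0.5, 0, 0, 0, 0, 0, 10],
    [0.5, 0, 0, 0, 0, 0, 10],
    [0.5, 0, 0, 0, 0, 0, 10],
    [0.5, 0, 0, 0, 0, 0, 10],
    [0.4, 0, 0, 0, 0, 0, 10],
    [0.15, 0, 0, 0, 0, 0, 10],
    [0, 0, 0, 0, 0, 0, 10],
    [0, 0, 0, 0, 0, 0, 10],
  ],
)

```text
t: 19.55
position: [427.2, 56.0, 106.3]
tcp_rot: [-0.135, 0.694, 0.135, 0.694]
force: [1.0, 0.7, -6.1]
opening: 14.9
```

```bash
python3 sp.py 15 -70 104.4
```

```text
stand now -141.3 -71.3
t 19.55 pos [427.2  56.  106.3] jaw 0.383 tilt [ 1.e-03 -2.e-04 -1.e+00] q6 -0.53 F [ 1.   0.7 -6.1] open 14.9
world d [144.3  60.   -1.9]  current-axes [0.041 0.033 3.125]  target-axes [0.038 0.026 3.125]  turn [-0.017  0.007  0.004]
```

step_arm(
  steps=[
    [0.04, 0.03, 0, 0, 0, 0, 10],
    [0, 0, 0.2, 0, 0, 0, 10],
    [0, 0, 0.3, 0, 0, 0, 10],
    [0, 0, 0.3, 0, 0, 0, 10],
    [0, 0, 0.3, 0, 0, 0, 10],
    [0, 0, 0.2, 0, 0, 0, 10],
    [0, 0, 0, 0, 0, 0, 10],
  ],
)

```text
t: 20.25
position: [487.6, 82.5, 103.8]
tcp_rot: [-0.135, 0.694, 0.135, 0.694]
force: [-0.4, 0.4, -6.8]
opening: 14.8
```

```bash
python3 sp.py 15 -70 104.4
python3 - <<'E'
from h import *
grab('wrist','w11')
E
python3 blob.py w11 w5
```

```text
stand now -75.3 -69.5
t 20.25 pos [487.6  82.5 103.8] jaw 0.385 tilt [ 0.0012  0.     -1.    ] q6 -0.45 F [-0.4  0.4 -6.8] open 14.8
world d [83.9 33.5  0.6]  current-axes [-0.009 -0.008  1.807]  target-axes [-0.011 -0.01   1.807]  turn [-0.008  0.009  0.004]
w11 [([298, 269, 46, 91, 3312], [320.4, 315.5])]
w5 [([298, 265, 46, 89, 3210], [320.4, 311.0])]
```

Centred and with no contact. I'll go on to the corner, and then up the side arm.

step_arm(
  steps=[
    [0, -0.01, 0.2, 0, 0, 0, 10],
    [0, 0, 0.35, 0, 0, 0, 10],
    [0, 0, 0.35, 0, 0, 0, 10],
    [0, 0, 0.35, 0, 0, 0, 10],
    [0, 0, 0.35, 0, 0, 0, 10],
    [0, 0, 0.2, 0, 0, 0, 10],
    [0, 0, 0, 0, 0, 0, 10],
    [0, 0, 0, 0, 0, 0, 10],
  ],
)

```text
t: 21.1
position: [569.7, 115.2, 103.4]
tcp_rot: [-0.135, 0.694, 0.135, 0.694]
force: [0.5, -0.7, -8.0]
opening: 14.9
```

```bash
python3 sp.py 15 0 104.4
```

```text
stand now 13.0 -70.0
t 21.1 pos [569.7 115.2 103.4] jaw 0.384 tilt [-1.e-03 -1.e-04 -1.e+00] q6 -0.39 F [ 0.5 -0.7 -8. ] open 14.9
world d [-24.5  65.6   1. ]  current-axes [-0.019  1.401  0.037]  target-axes [-0.019  1.401  0.039]  turn [-0.012 -0.008 -0.002]
```

step_arm(
  steps=[
    [0, 0, 0.04, 0, 0, 0, 10],
    [0, 0.2, 0, 0, 0, 0, 10],
    [0, 0.3, 0, 0, 0, 0, 10],
    [0, 0.35, 0, 0, 0, 0, 10],
    [0, 0.35, 0, 0, 0, 0, 10],
    [0, 0.2, 0, 0, 0, 0, 10],
    [0, 0.12, 0, 0, 0, 0, 10],
    [0, 0, 0, 0, 0, 0, 10],
    [0, 0, 0, 0, 0, 0, 10],
  ],
)

```text
t: 22.0
position: [543.7, 186.3, 103.7]
tcp_rot: [-0.135, 0.694, 0.135, 0.694]
force: [0.1, 0.4, -6.6]
opening: 14.7
```

```bash
python3 sp.py 15 8 99.4
```

```text
stand now 15.7 5.6
t 22.0 pos [543.7 186.3 103.7] jaw 0.384 tilt [ 2.e-04 -2.e-04 -1.e+00] q6 -0.26 F [ 0.1  0.4 -6.6] open 14.7
world d [-1.5  2.  -4.3]  current-axes [ 0.087  0.049 -0.013]  target-axes [ 0.087  0.049 -0.013]  turn [-0.013  0.001  0.002]
```

step_arm(
  steps=[
    [0, 0.05, -0.01, 0, 0, 0, 10],
    [0.04, 0, 0, 0, 0, 0, 10],
    [0.03, 0, 0, 0, 0, 0, 10],
    [0, 0, 0, 0, 0, 0, 10],
    [0, 0, 0, 0, 0, 0, 10],
  ],
)

```text
t: 22.5
position: [542.2, 188.5, 100.2]
tcp_rot: [-0.135, 0.694, 0.135, 0.694]
force: [-0.7, -0.1, -7.2]
opening: 14.7
```

step_arm(
  steps=[
    [0.01, 0, 0, 0, 0, 0, 10],
    [0.01, 0, 0, 0, 0, 0, 10],
    [0, 0, 0, 0, 0, 0, 10],
    [0, 0, 0, 0, 0, 0, 10],
  ],
)

```text
t: 22.9
position: [542.2, 188.7, 99.4]
tcp_rot: [-0.135, 0.694, 0.135, 0.694]
force: [0.6, -0.4, -6.5]
opening: 15.1
```

```bash
python3 sp.py 15 8 99.4
```

```text
stand now 15.2 8.3
t 22.9 pos [542.2 188.7  99.4] jaw 0.384 tilt [ 4.e-04  1.e-04 -1.e+00] q6 -0.25 F [ 0.6 -0.4 -6.5] open 15.1
world d [-0.1 -0.4  0. ]  current-axes [-0.001 -0.007 -0.004]  target-axes [-0.001 -0.007 -0.004]  turn [-0.013  0.003  0.001]
```

Not yet down. I'll go on in half-millimetre steps.

step_arm(
  steps=[
    [0.01, 0, 0, 0, 0, 0, 10],
    [0.01, 0, 0, 0, 0, 0, 10],
    [0, 0, 0, 0, 0, 0, 10],
    [0, 0, 0, 0, 0, 0, 10],
  ],
)

```text
t: 23.3
position: [542.4, 188.7, 99.3]
tcp_rot: [-0.135, 0.694, 0.135, 0.695]
force: [-2.8, -0.3, 5.5]
opening: 14.7
```

Landed (force +5.5 N). Release and retract.

step_arm(
  steps=[
    [0, 0, 0, 0, 0, 0, 24],
    [0, 0, 0, 0, 0, 0, 34],
    [0, 0, 0, 0, 0, 0, 40],
    [0, 0, 0, 0, 0, 0, 40],
    [-0.2, 0, 0, 0, 0, 0, 40],
    [-0.5, 0, 0, 0, 0, 0, 40],
    [-0.6, 0, 0, 0, 0, 0, 40],
    [-0.6, 0, 0, 0, 0, 0, 40],
    [-0.6, 0, 0, 0, 0, 0, 40],
    [0, -0.6, 0, 0, 0, 0, 40],
    [0, 0, 0, 0, 0, 0, 40],
    [0, 0, 0, 0, 0, 0, 40],
  ],
)

```text
t: 24.5
position: [553.3, 160.6, 223.5]
tcp_rot: [-0.135, 0.694, 0.135, 0.694]
force: [0.3, 0.3, -0.2]
opening: 39.9
```

```bash
python3 sp.py 15 8 99.4;  python3 - <<'E'
from h import *
from blob import blobs
d=grab('wrist','w12'); s2=grab('side','s4'); print(blobs(d))
a=.3855; c,s=np.cos(a),np.sin(a); O=np.array([531.3,175.2])
for b in blobs(d):
    x,y,w,h,_=b[0]; q=onz(d,*b[1],124)[:2]-O; print(b[1],(c*q[0]+s*q[1]).round(1),(-s*q[0]+c*q[1]).round(1))
A=cv2.resize(d['frame'][0:340,170:470,::-1],(400,453)); B=cv2.resize(s2['frame'][230:400,190:340,::-1],(400,453),interpolation=3)
cv2.imwrite('pics/fin.png',np.hstack([A,B]))
E
```

```text
stand now 14.9 -21.8
t 24.5 pos [553.3 160.6 223.5] jaw 0.383 tilt [-1.e-04  2.e-04 -1.e+00] q6 -0.3 F [ 0.3  0.3 -0.2] open 39.9
world d [ -11.1   27.6 -124.1]  current-axes [2.481 0.595 0.   ]  target-axes [2.481e+00 5.950e-01 2.000e-03]  turn [-0.021  0.    -0.002]
[([308, 67, 27, 33, 630], [321.1, 81.6]), ([309, 172, 25, 33, 659], [320.7, 188.6])]
[321.1, 81.6] 15.1 72.6
[320.7, 188.6] 14.7 11.1
```

View pics/fin.png

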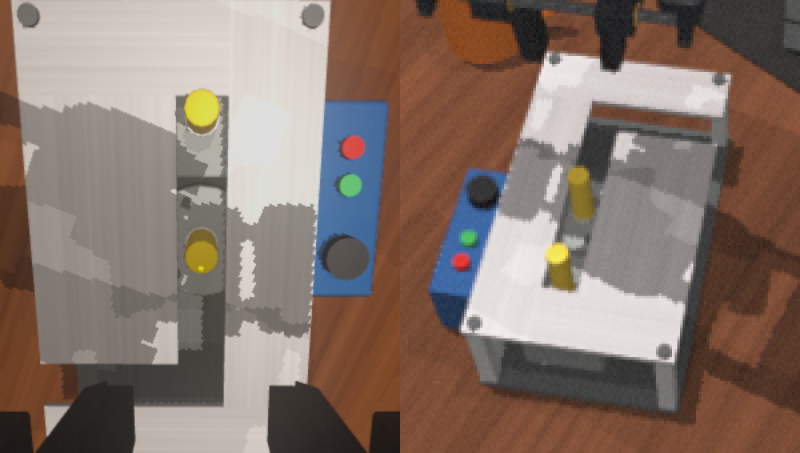

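The final view shows both shafts in the side arm: square at left panel (202,107) at the blind end, round at (201,257). The body edges, at v≈178 and v≈188, leave about 5 mm between them. Both stand upright. I'm handing in the job.

```bash
python3 -c "
from station import manip
print(manip.finish_job())"
```

```text
the job is handed in; nothing more can be done
None
```

I loaded both motors and handed the job in at about 24.6 s of the 72 s allowed; no verdict is reported.

- **Square motor:** I carried it by its shaft through the open front and round the corner, turning it to line up with the stand. I pressed it lightly (4–6 N) against the blind end, set it down and released it. The wrist picture afterwards put its axis at about y 74.7 mm, against 75 mm for touching the end. Its edge was square to the slot within about 1°.
- **Round motor:** It went in the same way and was set down behind the square one, with no sign of contact with it. The gap between the bodies is about 5 mm, taken from the gripper positions at release and roughly confirmed in the final picture.
- **Last checks:** In the final wrist and side views both motors stand upright and free in the side arm. The gripper is clear, with about 0 N on the tool.
- **Disagreements:**
    - The side and wrist cameras differed by about 2 mm on the stand's position, so I averaged them.
    - They also differed by 0.05 rad on the square motor's yaw; I used the closer wrist reading.
    - In the last picture, the simple yellow-blob centres gave y 72.6 and 11.1 mm. They are biased because they take in the sides of the shafts, so I relied on the body edges.
- **Not checked:** The moves stayed clear of the large motors, bottle, mug and tools, and no force suggested contact. I did not compare their positions before and after.

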